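Square up the snack boards on the riser

ROBOT

A 7-joint arm with a two-finger parallel gripper is mounted at the origin on the work surface. World frame = base frame: x ahead of the robot, y to its left, z up, the work surface at z = 0. Lengths are in m, angles in rad, forces in N, time in s.
With the tool pointing down it reaches from about 0.425 to 0.825 m from the base axis. Payload 3.6 kg.
Tool frame: the origin (TCP) lies where the fingers leave the gripper's body, on its centre line; the fingertips stand 73 mm ahead of it and the grasp point (between the pads) lies 54 mm ahead of it; z points along the fingers, y is the line along which they close (so a half turn about z gives the same grasp; the last joint's range is limited). The gripper opens to 85 mm and grips with 20 to 120 N. Pads are 22 mm wide; open, the fingers measure 114 mm over their backs; the gripper's body (76 mm by 85 mm) begins 54 mm behind the grasp point. The pads swing forward as they close: fully open they stand 13 mm farther back than shut.
Start: joints at [-1.222, 0.615, -0.013, 1.423, 0.008, 1.103, -0.04], TCP at [0.239, 0.605, 0.304] pointing down, gripper open.
Joint ranges: [-3.12, 3.12], [-0.3, 2.06], [-1.34, 1.32], [0.26, 2.42], [-1.36, 4.5], [0.01, 1.98], [-2.84, 2.84]. Speed limits (rad/s): [2.79, 2.79, 3.14, 3.14, 3.14, 3.14, 3.14].

INTERFACE

Orientations are given as a unit quaternion [x, y, z, w].
In Python, from station import arm, snapshot, camera_info, ticket gives the robot as it stands. Calls block until the motion is done:
- arm.movep(position, orientation): joint-space move of the TCP to a pose.
- arm.line_to(position, velocity=0.15, ori=None): straight line of the TCP; ori=None keeps the orientation; velocity is the mean speed in m/s.
- arm.move_j(angles): joint-space move.
- arm.move_gripper(opening, effort=None): opening from 0.0 (shut) to 1.0 (fully open); effort is the grip in N (None keeps the last); returns when the fingers have stopped.
- arm.pause(seconds).
- arm.ik(position, orientation): joint angles nearest the present ones, or None.
- snapshot(name): name is "scene" or "top"; returns the picture (384x512x3 uint8, blue, green, red); there is no depth.
- camera_info(name): a dict with "fx", "fy", "cx", "cy" (pixels), "R" (3x3) and "t" (3): a world point X has camera coordinates R X + t. Camera axes: x right, y down, z forward; pixel columns grow to the right and rows downward; lengths in m; the calibration is good to about 2 mm. A picture is of the moment at which its call begins. camera_info takes no time and is no camera call.
A pose or a line that the arm cannot do raises arm.MotionError and nothing moves.
- ticket.finish_job(): hands the job in; it is judged then, once.
Readings, each from a call of its own:
- arm.read_time(): time.
- arm.read_joint_positions(): joint angles.
- arm.read_dq(): joint speeds.
- arm.read_effort(): joint torques, N m.
- arm.read_tool_pos(): TCP position.
- arm.read_eef_rot(): TCP orientation.
- arm.read_ft_force(): force on the tool from outside, world axes, zero at the start.
- arm.read_wrist_torque(): the same for the moment, N m.
- arm.read_opening(): opening from 0.0 (shut) to 1.0 (fully open).
- arm.read_finger_force(): force on a finger pad.
Only numpy, scipy, OpenCV 4.12 (cv2) and the standard library are available. Lean on these libraries where they do the work, as an engineer would, in place of code of your own. Each camera call takes 0.05 s, during which the arm holds its last target. There are 200 camera calls.

TASK

Put the snack boards away as one neat pile on the white riser shelf: set the loose plain board on the board already lying there, then the board with the raised rim on top, rim up, all lying flat with their edges flush on every side. Lower each board gently rather than dropping it, leave the bottom board where it lies, and do not disturb the cup or the bowl.

Things in the scene. Friction and masses are not known exactly. Their poses are not given: they have to be found in the camera images.
- riser: Low white laminate shelf standing on the counter, fixed: 180 mm deep (x), 200 mm wide (y), top surface 45 mm above the counter. Origin: centre of its footprint, on the counter; z up.
- bottom_board: Plain brown wooden snack board lying loose on the riser, about 100 g: 150 mm long (its x axis), 60 mm wide (y), 16 mm thick, flat on both faces. Origin: centre of its underside; z up.
- plain_board: The loose plain brown wooden snack board, flat on the counter, about 100 g: same size, 150 mm long (its x axis), 60 mm wide (y), 16 mm thick, flat on both faces. Origin: centre of its underside; z up. Either end may point either way in the pile.
- rimmed_board: Brown wooden snack board with a raised rim, flat on the counter, about 110 g: same outline, 150 mm long (its x axis), 60 mm wide (y), 16 mm thick, plus a rim 10 mm high and 7 mm wide all round its upper face (26 mm high in all); flat underside. Origin: centre of its underside; z up, on the rim side. Either end may point either way in the pile.
- cup: Red ceramic cup, bystander, loose: 80 mm across the rim, 90 mm high. Origin: centre of its underside.
- bowl: Small glass bowl, bystander, loose: 110 mm across the rim, 50 mm high. Origin: centre of its underside.
Mind the look-alikes: they are no part of the job. Leave any black or green look-alike of the plain_board alone. What is shaped like the rimmed_board but blue is not meant.

How it is judged:
By the outcome, as a careful person would: the job done as asked, in the order asked, and still so for the second after the job is handed in, with the robot touching nothing.
It also fails if it takes over 69 s, if anything falls off the work surface, if the arm or the gripper's body presses on something with over 40 N, if the wrist force passes 120 N, or if a joint passes its speed limit or range.

## Working session

There is one attempt and no reset: what is moved stays moved. The work goes in short steps, each a Python script; the robot and the scene stay as the last script left them, time stands still between calls to the robot, and variables do not carry over. Pictures are saved under pics/ and viewed, at most 10 in all, crops included, and the job is handed in when it is done.

```bash
mkdir -p pics; python3 - <<'E'
from station import arm, snapshot, camera_info
import cv2
for n in("scene","top"):
    cv2.imwrite(f"pics/{n}0.png",snapshot(n)); c=camera_info(n); print(n,c)
print(arm.read_time(),arm.read_tool_pos(),arm.read_eef_rot())
E
```

```text
scene {'fx': 497.2135571364117, 'fy': 497.2135571364117, 'cx': 249.23105939422643, 'cy': 192.87966537657255, 'R': array([[-0.66026936,  0.7508792 , -0.01499313],
       [ 0.63758442,  0.5498724 , -0.53956135],
       [-0.39690109, -0.36581522, -0.84181278]]), 't': array([ 0.34688759, -0.28583323,  1.84798839])}
top {'fx': 447.4561895572393, 'fy': 447.4561895572393, 'cx': 246.9170303825207, 'cy': 186.56921079373643, 'R': array([[ 0.00140159, -0.99998185,  0.00585909],
       [-0.98589422, -0.0023624 , -0.16735295],
       [ 0.16736376, -0.00554188, -0.98587964]]), 't': array([0.01108572, 0.50183732, 1.19894106])}
0.1 [0.23836474 0.60416484 0.30285282] [ 1.86761321e-01  9.82404632e-01 -1.14252304e-03 -2.05550500e-04]
```

View pics/scene0.png

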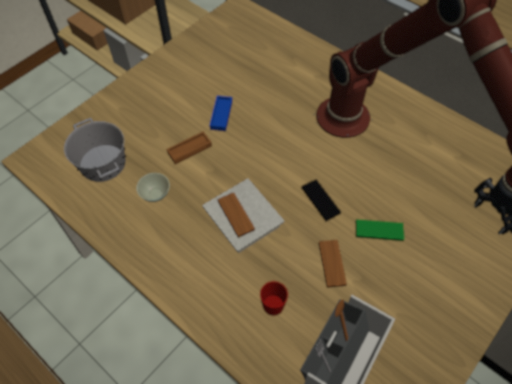

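View pics/top0.png

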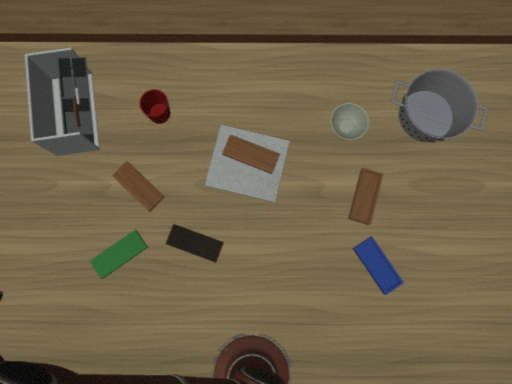

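The top view shows brown boards at (137,186), (366,196), and the bottom one on the riser at (251,154). The cup is at (155,106) and the bowl at (350,121). I'll zoom in to tell the rimmed board from the plain one and to get the board colours.

```bash
python3 - <<'E'
import cv2,numpy as np
t=cv2.imread("pics/top0.png");s=cv2.imread("pics/scene0.png")
def c(i,u,v): return cv2.resize(i[v-35:v+35,u-43:u+43],(258,210),interpolation=cv2.INTER_CUBIC)
L=[(t,137,186),(t,366,196),(t,251,154),(s,332,263),(s,190,147),(s,237,214)]
cv2.imwrite("pics/crop.png",np.vstack([np.hstack([c(*a) for a in L[:3]]),np.hstack([c(*a) for a in L[3:]])]))
for i,u,v in L:
    h=cv2.cvtColor(i,cv2.COLOR_BGR2HSV); lab=cv2.cvtColor(i,cv2.COLOR_BGR2LAB)
    print(u,v,i[v,u],h[v,u],lab[v,u],'row a:',lab[v,u-40:u+40:4,1],'L',lab[v,u-40:u+40:4,0])
E
```

```text
137 186 [ 48  74 105] [ 14 138 105] [ 87 138 149] row a: [127 128 129 128 128 129 129 139 136 138 138 138 138 137 133 129 128 129
 129 129] L [122 120 115 116 126 127 121  90  87  80  87  86  85  83  84 118 122 119
 121 122]
366 196 [ 44  72 103] [ 14 146 103] [ 85 138 150] row a: [128 129 128 129 130 129 129 133 137 136 138 137 135 130 129 129 128 129
 129 128] L [115 113 113 112 111 113 112  71  86  86  85  89  73 101 107 106 107 109
 112 113]
251 154 [ 51  75 105] [ 13 131 105] [ 88 137 147] row a: [130 126 125 133 138 136 137 137 136 138 137 136 137 139 137 137 137 133
 126 129] L [112 151 159  84  92  93  87  88  90  86  88  86  89  88  90  86  88  97
 151 118]
332 263 [ 39  72 112] [ 14 166 112] [ 88 141 155] row a: [131 131 131 131 131 131 131 131 141 142 141 141 142 131 131 130 131 131
 131 131] L [132 129 126 128 129 131 134 128  82  89  88  88  95 117 115 118 121 120
 120 120]
190 147 [ 40  73 112] [ 14 164 112] [ 89 141 154] row a: [132 131 131 131 131 136 139 141 141 141 141 141 140 140 138 132 131 131
 131 131] L [129 125 125 129 128 101  72  82  88  90  89  87  83  70  68 104 127 128
 128 130]
237 214 [ 39  72 112] [ 14 166 112] [ 88 141 155] row a: [131 130 131 127 127 126 127 134 142 141 141 141 140 127 127 127 127 127
 127 126] L [113 111 117 139 161 161 157  93  87  91  88  90 102 157 156 155 160 159
 159 160]
```

View pics/crop.png

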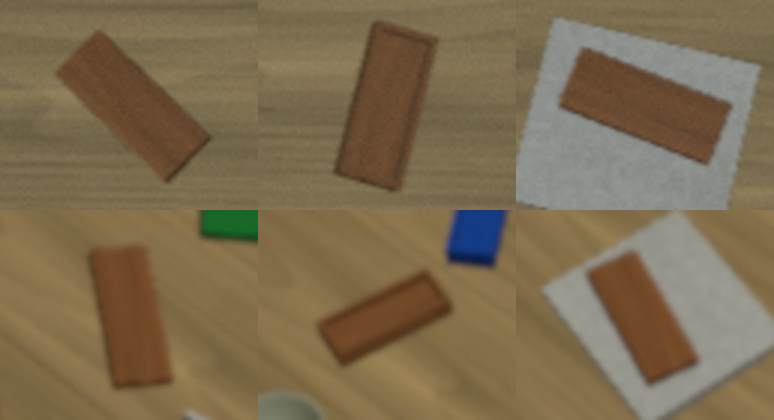

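The crops show that the board at top (366,196) / scene (190,147) is rimmed and the one at top (137,186) / scene (332,263) is plain. Next I'll measure poses from the silhouette edges: each side facing the camera is cast at the bottom height, each far side at the top height.

```bash
cat > vis.py <<'E'
import cv2,numpy as np
from station import camera_info
K=4
def cast(cam,uv,z):
    c=camera_info(cam);uv=np.atleast_2d(uv)
    d=np.c_[(uv[:,0]-c["cx"])/c["fx"],(uv[:,1]-c["cy"])/c["fy"],np.ones(len(uv))]@c["R"]
    o=-c["R"].T@c["t"]
    return (o+d*((z-o[2])/d[:,2])[:,None])[:,:2],o[:2]
def contour(img,u,v,r=45):
    """dark brown blob about (u,v): contour in full-picture pixels, level halfway to the surroundings"""
    x0,y0=u-r,v-r
    L=cv2.cvtColor(img[y0:v+r,x0:u+r],cv2.COLOR_BGR2LAB)[:,:,0]
    L=cv2.resize(L,None,fx=K,fy=K,interpolation=cv2.INTER_CUBIC)
    A=cv2.GaussianBlur(L,(0,0),3)
    core=np.median(A[K*r-16:K*r+16,K*r-16:K*r+16])
    def blob(th):
        n,l,_,_=cv2.connectedComponentsWithStats((A<th).astype(np.uint8)); return (l==l[K*r,K*r]).astype(np.uint8)
    m=blob(core+10)
    ring=cv2.dilate(m,np.ones((41,41)))-cv2.dilate(m,np.ones((21,21)))
    m=blob((core+np.median(A[ring>0]))/2)
    m=cv2.morphologyEx(m,cv2.MORPH_OPEN,np.ones((25,25),np.uint8))
    c=max(cv2.findContours(m,cv2.RETR_EXTERNAL,cv2.CHAIN_APPROX_NONE)[0],key=cv2.contourArea)[:,0,:]
    return (c+.5)/K-.5+[x0,y0]
def board(cam,img,u,v,z0,z1):
    """centre, yaw, measured length and width of a board between heights z0 and z1"""
    c=contour(img,u,v)
    P,o=cast(cam,c,(z0+z1)/2); B,_=cast(cam,c,z0); T,_=cast(cam,c,z1)
    (cx,cy),(w,h),a=cv2.minAreaRect(P.astype(np.float32)*1000)
    a=np.radians(a)+(0 if w>h else np.pi/2); ctr=np.array([cx,cy])/1000; w,h=max(w,h)/1000,min(w,h)/1000
    for _ in range(2):
        ex=np.array([np.cos(a),np.sin(a)]); ey=np.array([-ex[1],ex[0]]); off={};yaws=[]
        for k,(e,f,H,G) in enumerate([(ex,ey,w,h),(-ex,ey,w,h),(ey,ex,h,w),(-ey,ex,h,w)]):
            q=P-ctr; s=(abs(q@e-H/2)<.007)&(abs(q@f)<G/2*.75)
            S=(B if (o-ctr)@e>H/2 else T)[s]
            vx,vy,x,y=cv2.fitLine((S*1000).astype(np.float32),cv2.DIST_HUBER,0,.01,.01).ravel()
            m=S.mean(0)-ctr; off[k]=m@e
            if k>1: yaws.append(a+(np.arctan2(np.array([vx,vy])@ey,np.array([vx,vy])@ex)+np.pi/2)%np.pi-np.pi/2)
        C=ctr+ex*(off[0]-off[1])/2+ey*(off[2]-off[3])/2
        a=np.mean(yaws)
    return C,a,off[0]+off[1],off[2]+off[3],yaws
E
python3 - <<'E'
import cv2,numpy as np
from vis import *
t=cv2.imread("pics/top0.png");s=cv2.imread("pics/scene0.png")
for n,z0,z1,a,b in [("plain",0,.016,(137,186),(332,263)),("rim",0,.026,(366,196),(190,147)),("bottom",.045,.061,(251,154),(237,214))]:
    for cam,i,p in(("top",t,a),("scene",s,b)):
        C,y,l,w,ys=board(cam,i,*p,z0,z1); print(n,cam,C.round(4),np.degrees(y).round(2),np.degrees(ys).round(1),"L",l.round(4),"W",w.round(4))
for n,z,p in(("cup",.09,(155,104)),("bowl",.05,(350,121))): print(n,cast("top",[p],z)[0])
E
```

```text
plain top [0.5087 0.3214] 46.51 [46.2 46.8] L 0.15 W 0.0602
plain scene [0.5127 0.3236] 46.13 [45.6 46.7] L 0.15 W 0.0598
rim top [ 0.4804 -0.3231] 163.28 [163.9 162.7] L 0.1494 W 0.0613
rim scene [ 0.484  -0.3215] 162.6 [163.1 162.1] L 0.149 W 0.0619
bottom top [0.5922 0.002 ] 68.31 [68.3 68.4] L 0.1485 W 0.0593
bottom scene [0.5955 0.0041] 68.4 [68.5 68.3] L 0.1463 W 0.058
cup [[0.72328557 0.2652574 ]]
bowl [[ 0.68945781 -0.27945052]]
```

```bash
cat > rob.py <<'E'
import numpy as np
from station import arm
def quat(yaw):
    """tool down, its x along the board; of the two half turns the one easiest on the joints"""
    return [np.cos(yaw/2),np.sin(yaw/2),0,0]
def go(xy,z,yaw):
    q0=np.array(arm.read_joint_positions()); best=None
    for y in(yaw,yaw+np.pi):
        j=arm.ik([*xy,z],quat(y))
        if j is not None and abs(j[6])<2.7:
            d=abs(np.array(j)-q0).max()
            if best is None or d<best[0]: best=(d,y)
    arm.movep([*xy,z],quat(best[1])); return best[1]
def st(tag): print(tag,"t",round(arm.read_time(),2),"tcp",np.round(arm.read_tool_pos(),4),"open",round(arm.read_opening(),3),"F",np.round(arm.read_ft_force(),1),"pad",np.round(arm.read_finger_force(),1))
E
python3 - <<'E'
from rob import *
st(0)
go((.5107,.3225),.15,np.radians(46.3)); st("above")
arm.line_to([.5107,.3225,.073]); st("down")
arm.move_gripper(0,20); st("closed")
arm.move_gripper(1.0); arm.line_to([.5107,.3225,.15],.25); st("up")
E
```

```text
0 t 0.1 tcp [0.2384 0.6042 0.3029] open 0.998 F [-0.  -0.3 -0.7] pad 0.0
above t 1.65 tcp [0.51   0.3244 0.1502] open 1.002 F [-0.8 -0.5  0.2] pad 0.0
down t 2.32 tcp [0.5111 0.323  0.0736] open 0.997 F [ 0.6 -0.1  1.2] pad 0.0
closed t 2.67 tcp [0.5113 0.323  0.0743] open 0.695 F [-1.9  0.4  6.9] pad 22.7
up t 3.52 tcp [0.5109 0.3226 0.151 ] open 1.004 F [-0.5 -0.5 -0.4] pad 0.0
```

```bash
cat > look.py <<'E'
from vis import *
from station import snapshot
def meas(n,z0,z1,guess,num=3):
    """mean pose over both views (and several pictures)"""
    R=[]
    for cam in("top","scene"):
        c=camera_info(cam); X=c["R"]@np.array([*guess,z1])+c["t"]
        u,v=int(round(c["fx"]*X[0]/X[2]+c["cx"])),int(round(c["fy"]*X[1]/X[2]+c["cy"]))
        r=[]
        for _ in range(num):
            C,y,l,w,_=board(cam,snapshot(cam),u,v,z0,z1); r.append([*C,np.degrees(y)%180,l,w])
        R.append(np.mean(r,0)); print(n,cam,R[-1].round(4))
    print(n,"mean",np.mean(R,0).round(4)); return np.mean(R,0)
E
python3 - <<'E'
from rob import *; from look import *
P=(.4822,-.3223)
arm.line_to([.5107,.3225,.2],.25)
go(P,.17,np.radians(162.9)); st("above")
arm.line_to([*P,.079]); st("down")
meas("plain",0,.016,(.5107,.3225)); meas("bottom",.045,.061,(.594,.003))
arm.move_gripper(0,20); st("closed")
arm.pause(.3); st("settled")
arm.move_gripper(1.0); arm.line_to([*P,.2],.25); 
y=go((.5107,.3225),.2,np.radians(46.3)); st("plain above")
meas("rim",0,.026,P)
cv2.imwrite("pics/a.png",snapshot("top"))
E
```

```text
above t 6.17 tcp [ 0.4832 -0.3209  0.1698] open 1.002 F [-0.4 -0.   0.1] pad 0.0
down t 6.92 tcp [ 0.4826 -0.3227  0.0796] open 0.997 F [ 0.7 -0.  -0. ] pad 0.0
plain top [ 0.5093  0.32   45.6585  0.1506  0.0599]
plain scene [ 0.5138  0.3228 45.6119  0.1496  0.0595]
plain mean [ 0.5115  0.3214 45.6352  0.1501  0.0597]
bottom top [5.92200e-01 2.00000e-03 6.82837e+01 1.48400e-01 5.92000e-02]
bottom scene [5.95400e-01 4.10000e-03 6.83946e+01 1.46300e-01 5.81000e-02]
bottom mean [5.93800e-01 3.10000e-03 6.83392e+01 1.47400e-01 5.86000e-02]
closed t 7.88 tcp [ 0.4822 -0.3226  0.0792] open 0.695 F [-0.3  0.4  2.2] pad 22.9
settled t 8.18 tcp [ 0.4823 -0.3226  0.0792] open 0.693 F [ 0.2 -1.   0.6] pad 23.0
plain above t 11.5 tcp [0.5116 0.3209 0.2002] open 1.001 F [ 0.3 -1.1  0.1] pad 0.0
rim top [ 4.80800e-01 -3.22200e-01  1.62998e+02  1.49400e-01  6.13000e-02]
rim scene [ 4.844000e-01 -3.204000e-01  1.627102e+02  1.485000e-01  6.180000e-02]
rim mean [ 4.826000e-01 -3.213000e-01  1.628541e+02  1.490000e-01  6.160000e-02]
```

View pics/a.png

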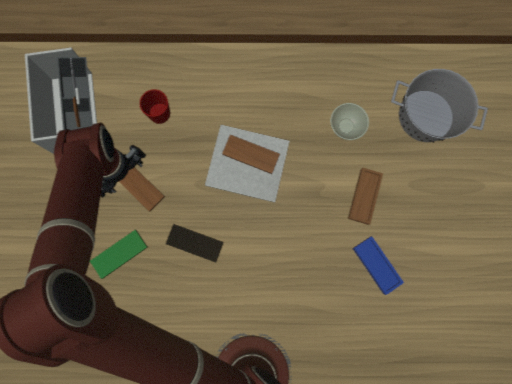

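The picture shows the gripper above the plain board at (140,187), with the riser (247,163) and the rimmed board (366,196) clear. The squeezes put the camera offset at about (+2.3, +0.5) mm. I'll correct for that, then grasp and place the plain board.

```bash
cat >> rob.py <<'E'
def pick(xy,yaw,z,up=.2):
    a=go(xy,z+.06,yaw); arm.line_to([*xy,z]); arm.pause(.2); st("down")
    arm.move_gripper(0,40); arm.pause(.2); st("closed"); arm.line_to([*xy,up],.2); st("lifted")
def place(xy,yaw,z):
    """come down to 3 mm above z, then creep to contact; let go; rise"""
    a=go(xy,z+.06,yaw); arm.line_to([*xy,z+.003],.1); arm.pause(.4)
    f0=np.mean([arm.read_ft_force()[2] for _ in range(5)]); st("hover")
    h=z+.003
    while h>z-.003:
        h-=.0005; arm.line_to([*xy,h],.01); arm.pause(.08)
        if np.mean([arm.read_ft_force()[2] for _ in range(5)])-f0>2.5: break
    st("contact"); print("dz",round(h-z,4),"yaw",np.degrees(a)%180)
    arm.move_gripper(1.0); st("open"); arm.line_to([*xy,z+.08],.2)
E
python3 - <<'E'
from rob import *
pick((.5092,.3209),np.radians(46.1),.077)
place((.5915,.0026),np.radians(68.34),.061+.077)
st("end")
E
```

```text
down t 12.96 tcp [0.51   0.3213 0.0785] open 1.0 F [ 0.1 -0.6 -0. ] pad 0.0
closed t 13.53 tcp [0.5095 0.321  0.0779] open 0.686 F [-1.1 -1.1  5.6] pad 43.3
lifted t 14.29 tcp [0.5082 0.3207 0.1986] open 0.686 F [-0.5  0.1 -0.4] pad 43.1
hover t 16.66 tcp [0.5916 0.0026 0.1412] open 0.686 F [ 0.  -0.5 -1.2] pad 43.1
contact t 18.32 tcp [0.5915 0.0026 0.1389] open 0.682 F [-1.3 -0.8  4.1] pad 43.5
dz 0.0005 yaw 68.34
open t 18.72 tcp [0.5915 0.0026 0.1384] open 0.997 F [-0.2  0.6 -0.4] pad 0.0
end t 19.27 tcp [0.591  0.0028 0.2174] open 0.998 F [-0.1 -0.1 -0.7] pad 0.0
```

Now I'll move over to the rimmed board and check the two-board stack on the way.

```bash
python3 - <<'E'
from rob import *; from look import *
a=go((.48,-.32),.18,np.radians(162.9))
meas("plain on pile",.061,.077,(.594,.003)); meas("two as one block",.045,.077,(.594,.003))
s,t=snapshot("scene"),snapshot("top")
c=lambda i,u,v:cv2.resize(i[v-30:v+30,u-40:u+40],(400,300),interpolation=cv2.INTER_CUBIC)
cv2.imwrite("pics/b.png",np.hstack([c(t,251,152),c(s,237,212)])); st("t")
E
```

```text
Traceback (most recent call last):
  File "look.py", line 11, in meas
    C,y,l,w,_=board(cam,snapshot(cam),u,v,z0,z1); r.append([*C,np.degrees(y)%180,l,w])
              ~~~~~^^^^^^^^^^^^^^^^^^^^^^^^^^^^^
  File "vis.py", line 35, in board
    vx,vy,x,y=cv2.fitLine((S*1000).astype(np.float32),cv2.DIST_HUBER,0,.01,.01).ravel()
              ~~~~~~~~~~~^^^^^^^^^^^^^^^^^^^^^^^^^^^^^^^^^^^^^^^^^^^^^^^^^^^^^^
cv2.error: OpenCV(4.12.0) /io/opencv/modules/imgproc/src/linefit.cpp:50: error: (-215:Assertion failed) count > 0 in function 'fitLine2D_wods'
```

```bash
python3 - <<'E'
from rob import *; from look import *
s,t=snapshot("scene"),snapshot("top")
cv2.imwrite("pics/t1.png",t);cv2.imwrite("pics/s1.png",s)
c=lambda i,u,v:cv2.resize(i[v-30:v+30,u-40:u+40],(400,300),interpolation=cv2.INTER_CUBIC)
cv2.imwrite("pics/b.png",np.hstack([c(t,251,152),c(s,237,212)])); st("t")
for cam,i,p in(("top",t,(251,152)),("scene",s,(237,212))):
  try:
    q=contour(i,*p); print(cam,q.min(0),q.max(0))
    for z in((.061,.077),(.045,.077)):
        C,y,l,w,ys=board(cam,i,*p,*z); print(C.round(4),np.degrees(ys)%180,l,w)
  except Exception as e: print("fail",cam)
E
```

```text
t t 20.71 tcp [ 0.4813 -0.3184  0.1799] open 0.996 F [0.3 0.  0.7] pad 0.0
top [222.375 134.625] [295.375 196.375]
fail top
scene [217.125 191.375] [253.875 235.625]
[0.597 0.005] [68.69048894 68.22216219] 0.15885723234504 0.06261711278004647
[0.594 0.002] [68.69048894 68.22311249] 0.15121274186499473 0.05941025449373061
```

View pics/b.png

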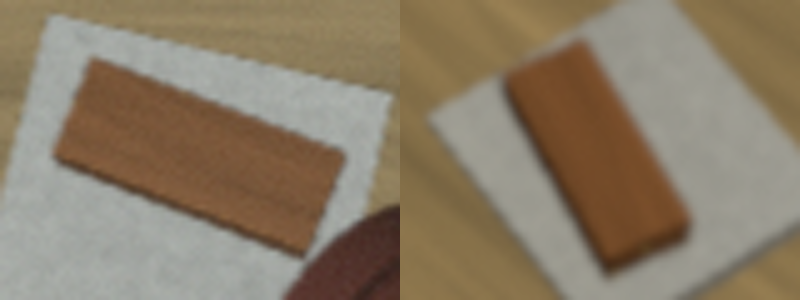

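The two-board stack looks nearly flush, though the arm hides its corner in the top view. I'll lower the gripper around the rimmed board, which clears that view, and measure again.

```bash
python3 - <<'E'
from rob import *; from look import *
go((.4803,-.3218),.12,np.radians(162.9)); arm.line_to([.4803,-.3218,.079]); st("down")
s,t=snapshot("scene"),snapshot("top")
cv2.imwrite("pics/t2.png",t);cv2.imwrite("pics/s2.png",s)
t0,s0=cv2.imread("pics/top0.png"),cv2.imread("pics/scene0.png")
for cam,i,i0,p in(("top",t,t0,(251,154)),("scene",s,s0,(237,212))):
    for n,j,z in(("bottom before",i0,(.045,.061)),("plain",i,(.061,.077)),("block",i,(.045,.077))):
        C,y,l,w,ys=board(cam,j,*p,*z); e=np.array([np.cos(y),np.sin(y)]);f=np.array([-e[1],e[0]])
        print(cam,n,C.round(4),np.degrees(ys)%180,"ends",(C@e-l/2).round(4),(C@e+l/2).round(4),"sides",(C@f-w/2).round(4),(C@f+w/2).round(4),"LW",l.round(4),w.round(4))
# L profile across edges along the long axis through the centre
c=lambda i,u,v:cv2.resize(i[v-25:v+25,u-33:u+33],(396,300),interpolation=cv2.INTER_CUBIC)
cv2.imwrite("pics/c.png",np.vstack([np.hstack([c(t,251,152),c(s,237,212)]),np.hstack([c(t0,251,152),c(s0,237,212)])]))
E
```

```text
down t 21.48 tcp [ 0.4808 -0.3224  0.0802] open 0.998 F [-0.   0.4  0.9] pad 0.0
top bottom before [0.5922 0.002 ] [68.27425651 68.35374604] ends 0.1464 0.295 sides -0.5792 -0.5199 LW 0.1485 0.0593
top plain [0.59   0.0029] [68.30342823 68.59576083] ends 0.1446 0.2942 sides -0.5785 -0.517 LW 0.1495 0.0616
top block [0.5916 0.0024] [68.30341586 68.59576083] ends 0.1449 0.2942 sides -0.5785 -0.5203 LW 0.1493 0.0582
scene bottom before [0.5955 0.0041] [68.45625445 68.34884232] ends 0.1499 0.2961 sides -0.5811 -0.5231 LW 0.1463 0.058
scene plain [0.597  0.0051] [68.67580363 68.26706346] ends 0.1443 0.3032 sides -0.5847 -0.5222 LW 0.1589 0.0625
scene block [0.5941 0.002 ] [68.67580363 68.26686718] ends 0.1443 0.2955 sides -0.5815 -0.5222 LW 0.1512 0.0593
```

View pics/c.png

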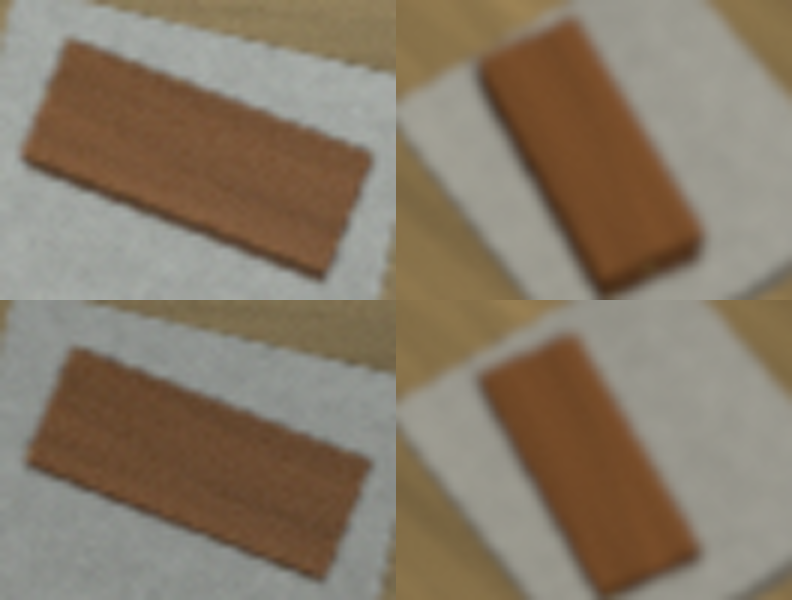

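The upper crops show plain on the bottom board, roughly flush. The far end in the scene view, near (575,20) in the crop, touches the dark table background, so the half-level threshold isn't reliable there. I'll re-evaluate with a fixed lower threshold, using the saved pictures only.

```bash
sed -i 's/def contour(img,u,v,r=45):/TH=None\ndef contour(img,u,v,r=45):/; s/m=blob((core+np.median(A\[ring>0\]))\/2)/m=blob(TH or (core+np.median(A[ring>0]))\/2)/' vis.py
cat > ev.py <<'E'
import vis; from vis import *
def ev(cam,n,j,p,z):
    C,y,l,w,ys=board(cam,j,*p,*z); y=np.radians(68.34); e=np.array([np.cos(y),np.sin(y)]);f=np.array([-e[1],e[0]])
    print(vis.TH,cam,n,(np.degrees(ys)%180).round(2),"ends",(C@e-l/2).round(4),(C@e+l/2).round(4),"sides",(C@f-w/2).round(4),(C@f+w/2).round(4))
E
python3 - <<'E'
from ev import *
for th in(98,103,108):
    vis.TH=th
    for cam,a,b,p in(("top","top0","t2",(251,154)),("scene","scene0","s2",(237,212))):
        i0,i=cv2.imread(f"pics/{a}.png"),cv2.imread(f"pics/{b}.png")
        ev(cam,"before",i0,p,(.045,.061)); ev(cam,"block ",i,p,(.045,.077))
E
```

```text
98 top before [68.38 68.15] ends 0.1491 0.2917 sides -0.5769 -0.5222
98 top block  [  0.96 179.04] ends 0.0971 0.3441 sides -0.6722 -0.4266
98 scene before [68.54 68.15] ends 0.1567 0.2928 sides -0.5774 -0.5286
98 scene block  [68.94 68.41] ends 0.1578 0.2935 sides -0.5782 -0.5289
103 top before [68.37 68.25] ends 0.1482 0.2926 sides -0.5775 -0.5216
103 top block  [71.07 68.42] ends 0.1519 0.2901 sides -0.5748 -0.5359
103 scene before [68.5  68.25] ends 0.1551 0.2937 sides -0.5782 -0.527
103 scene block  [68.8  68.34] ends 0.1558 0.294 sides -0.5787 -0.5266
108 top before [68.3  68.31] ends 0.1475 0.2933 sides -0.5781 -0.5211
108 top block  [68.22 68.45] ends 0.1493 0.2919 sides -0.5753 -0.5226
108 scene before [68.5  68.24] ends 0.1538 0.2946 sides -0.5789 -0.5258
108 scene block  [68.79 68.39] ends 0.1543 0.2946 sides -0.5792 -0.5252
```

```bash
cat > patch.py <<'E'
s=open('vis.py').read()
s=s.replace('L=cv2.cvtColor(img[y0:v+r,x0:u+r],cv2.COLOR_BGR2LAB)[:,:,0]','''I=cv2.GaussianBlur(img[y0:v+r,x0:u+r].astype(np.float32),(0,0),.6)
    L=255-(I[:,:,2]/(I[:,:,1]+1)-.8)*250 if RATIO else cv2.cvtColor(img[y0:v+r,x0:u+r],cv2.COLOR_BGR2LAB)[:,:,0]''').replace('TH=None','TH=None;RATIO=False',1)
open('vis.py','w').write(s)
E
python3 patch.py; python3 - <<'E'
from ev import *
vis.RATIO=True
for r in(1.2,1.25,1.3):
    vis.TH=255-(r-.8)*250
    for cam,a,b,p in(("top","top0","t2",(251,154)),("scene","scene0","s2",(237,212))):
        i0,i=cv2.imread(f"pics/{a}.png"),cv2.imread(f"pics/{b}.png")
        ev(cam,"before",i0,p,(.045,.061)); ev(cam,"block ",i,p,(.045,.077))
E
```

```text
155.00000000000003 top before [68.44 68.25] ends 0.1483 0.2928 sides -0.5774 -0.5225
155.00000000000003 top block  [68.33 68.71] ends 0.1484 0.2936 sides -0.5762 -0.523
155.00000000000003 scene before [68.3  68.22] ends 0.1515 0.2935 sides -0.5783 -0.5228
155.00000000000003 scene block  [68.6  68.15] ends 0.1491 0.2931 sides -0.5775 -0.5216
142.5 top before [68.52 68.2 ] ends 0.1493 0.292 sides -0.5764 -0.5234
142.5 top block  [68.37 68.68] ends 0.1494 0.2926 sides -0.5753 -0.524
142.5 scene before [68.3  68.31] ends 0.1529 0.2924 sides -0.5774 -0.5239
142.5 scene block  [68.63 68.12] ends 0.1517 0.2918 sides -0.5765 -0.5227
130.0 top before [68.63 68.11] ends 0.1505 0.2908 sides -0.5753 -0.5245
130.0 top block  [68.45 68.67] ends 0.1506 0.2915 sides -0.5742 -0.5251
130.0 scene before [68.36 68.16] ends 0.1541 0.2913 sides -0.5765 -0.525
130.0 scene block  [68.64 68.16] ends 0.1535 0.2906 sides -0.5757 -0.5237
```

Brightness-independent edges in both views agree: plain sits within about 0.5 mm lengthwise and about 1 mm to +ey in width. Next I'll place the rimmed board on the bottom board's centreline. Then I'll lower the open fingers to span only the upper two boards and squeeze gently, which brings their sides flush.

```bash
python3 - <<'E'
from rob import *; from look import *
P=(.4803,-.3218)
arm.move_gripper(0,40); arm.pause(.2); st("closed"); arm.line_to([*P,.22],.2); st("lifted")
T=(.5924,.0022)
place(T,np.radians(68.34),.077+.079)
st("placed")
arm.line_to([*T,.139],.1); arm.pause(.2); st("low"); arm.move_gripper(0,20); st("squeezed"); arm.move_gripper(1.0); arm.line_to([*T,.24],.2); st("up")
go((.48,-.32),.12,np.radians(162.9)); st("away")
for n,c in(("t3","top"),("s3","scene")): cv2.imwrite(f"pics/{n}.png",snapshot(c))
s,t=cv2.imread("pics/s3.png"),cv2.imread("pics/t3.png")
c=lambda i,u,v:cv2.resize(i[v-25:v+25,u-33:u+33],(396,300),interpolation=cv2.INTER_CUBIC)
cv2.imwrite("pics/d.png",np.hstack([c(t,251,152),c(s,237,210)]))
from ev import *
vis.RATIO=True
for r in(1.2,1.25):
    vis.TH=255-(r-.8)*250
    for cam,i,p in(("top",t,(251,152)),("scene",s,(237,208))):
        try: ev(cam,"3 block",i,p,(.045,.103))
        except Exception as e: print(cam,"fail")
E
```

```text
closed t 22.14 tcp [ 0.4807 -0.3222  0.0801] open 0.692 F [-0.6  0.9  6.5] pad 44.6
lifted t 23.0 tcp [ 0.4798 -0.3208  0.2186] open 0.688 F [-0.3  0.9 -1.4] pad 43.8
hover t 25.41 tcp [0.5925 0.0023 0.1592] open 0.69 F [ 0.1 -0.6 -0.6] pad 43.7
contact t 27.07 tcp [0.5925 0.0022 0.1571] open 0.691 F [-2.7  1.1  5.3] pad 44.5
dz 0.0005 yaw 68.34
open t 27.46 tcp [0.5924 0.0022 0.1562] open 1.0 F [ 0.4 -1.2  0. ] pad 0.0
placed t 28.01 tcp [0.5919 0.0024 0.2354] open 1.001 F [-0.1  0.4 -0.9] pad 0.0
low t 29.32 tcp [0.5927 0.0022 0.1397] open 0.999 F [-0.3  0.  -0.4] pad 0.0
squeezed t 29.68 tcp [0.592  0.0025 0.1394] open 0.701 F [-2.8  1.2  4.4] pad 23.2
up t 30.72 tcp [0.5917 0.0025 0.2392] open 0.998 F [-0.2  0.4 -0.8] pad 0.0
away t 32.08 tcp [ 0.4815 -0.3183  0.12  ] open 0.996 F [-0.   0.4 -0. ] pad 0.0
155.00000000000003 top 3 block [68.25 68.74] ends 0.1484 0.2937 sides -0.5771 -0.5231
155.00000000000003 scene 3 block [68.79 67.8 ] ends 0.1429 0.2928 sides -0.5764 -0.5221
142.5 top 3 block [68.24 68.69] ends 0.1494 0.2928 sides -0.5762 -0.5241
142.5 scene 3 block [68.81 67.81] ends 0.1477 0.2917 sides -0.5756 -0.5232
```

View pics/d.png

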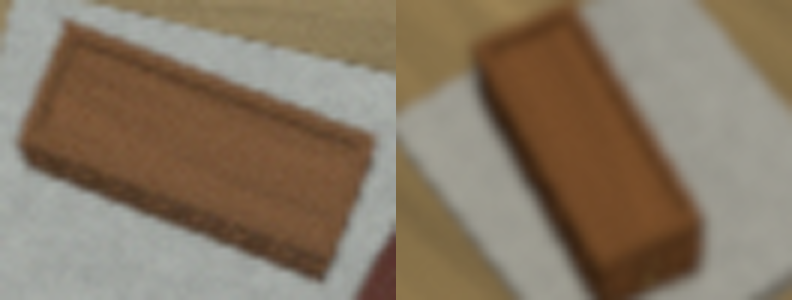

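The picture shows the three-board pile with the rim up. Its sides and ends are flush to within about 1 mm in the top view: the ends are at .1484/.2937, against .1483/.2928 for the bottom board alone. Handing in.

```bash
python3 - <<'E'
from station import arm,ticket
arm.pause(.5); print(arm.read_time()); print(ticket.finish_job())
E
```

```text
32.675
the job is handed in; nothing more can be done
None
```

The pile is on the riser and handed in at 32.7 s: the plain board on the bottom board and the rimmed board on top, rim up, with edges flush to about 1 mm in the overhead camera and no contact seen with the cup or bowl.

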